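Roll a test sieve on its rim into the rack and latch it

ROBOT

A 6-joint arm with a two-finger parallel gripper is mounted at the origin on the work surface. World frame = base frame: x ahead of the robot, y to its left, z up, the work surface at z = 0. Lengths are in m, angles in rad, forces in N, time in s.
With the tool pointing down it reaches from about 0.35 to 0.975 m from the base axis. Payload 4.9 kg.
Tool frame: the origin (TCP) lies at the very end of the fingers, on their centre line; the grasp point (between the pads) lies 19 mm behind it; z points along the fingers, y is the line along which they close (so a half turn about z gives the same grasp; the last joint's range is limited). The gripper opens to 85 mm and grips with 20 to 120 N. Pads are 22 mm wide; open, the fingers measure 114 mm over their backs; the gripper's body (76 mm by 85 mm) begins 54 mm behind the grasp point. The pads swing forward as they close: fully open they stand 13 mm farther back than shut.
Start: joints at [-1.433, 0.053, 1.613, -0, 1.476, -0.119], TCP at [0.159, -0.604, 0.231] pointing down, gripper open.
Joint ranges: [-3.01, 3.01], [-1.01, 2.22], [0.06, 2.58], [-1.02, 4.17], [0.09, 2.62], [-3.14, 3.14]. Speed limits (rad/s): [2.57, 2.57, 3.14, 3.14, 3.14, 3.14].

INTERFACE

Orientations are given as a rotation vector (axis times angle).
In Python, from station import ctrl, imaging gives the robot as it stands.
- The arm moves only by the tool play_rows, never from a script. Its argument "series" is a list of rows, each a list of 3 entries, a list of its own where there are three numbers: the opening, from 0 (shut) to 1 (fully open), then the shift along the tool's x, y, z each as a share of 0.05 m, from -1 to 1, then the turn, a rotation vector about the tool's x, y, z each as a share of 8 degrees, from -1 to 1. In form: [[grip, [dx, dy, dz], [ax, ay, az]], ...]. A call has 1 to 8 rows; each row shifts and turns the commanded pose from where the row before left it, along the tool's axes as they then stand; what a row does not reach is not made up. A row lasts 1/8 s, in which the tool goes at most 62.5 mm and 10.7 degrees, less where a joint would pass 70% of its speed; a pose out of reach is approached as far as the arm can. A call with a number of a shift or a turn outside -1 to 1 is refused whole. A call with a gripper value outside its range is refused whole. The fingers move at their own pace and stop on an object; "force" is the grip in N (left out, the last holds). Time passes only in rows, so rows that do not move let the fingers close. It gives the time, the measured TCP pose, the force, the opening and the grip force at its end, in the units of the state.
- ctrl.get_obs(): the state, without advancing time (a new reading comes with each control period).
- imaging.get_image(name): name is "side" or "top"; returns a dict with "color" (420x560x3 uint8, blue, green, red), "fx", "fy", "cx", "cy" (pixels), "extrinsics" (4x4, takes a point from world to camera coordinates). Camera axes: x right, y down, z forward; pixel columns grow to the right and rows downward; lengths in m; the calibration is good to about 2 mm. A picture is of the moment at which its call begins. There is no depth.
- ctrl.finish_job(): hands the job in; it is judged then, once.
The state is a dict: "t": time; "q": joint angles; "dq": joint speeds; "effort": joint torques, N m; "tool_pos": TCP position; "tool_rot": TCP orientation; "contact_force": force on the tool from outside, world axes, zero at the start; "wrist_torque": the same for the moment, N m; "opening": finger opening in m; "grip_force": force on a finger pad.
Only numpy, scipy, OpenCV 4.12 (cv2) and the standard library are available. Lean on these libraries where they do the work, as an engineer would, in place of code of your own. Each camera call takes 0.05 s, during which the arm holds its last target. There are 200 camera calls.

TASK

Park the loose test sieve in the empty middle bay of the sieve rack: turn it on the spot so that it faces the bay if need be, roll it on its rim along the bench (roll it, do not just drag it) and press it gently home against the sprung buffer until the latch jaws snap in behind its rim and hold it there. Keep it upright with its rim on the bench, never lifted, keep the fingers off its mesh, do not ram the buffer, and leave the parked sieves and the other things on the bench where they are.

Things in the scene. Friction and masses are not known exactly. Their poses are not given: they have to be found in the camera images.
- sieve: the loose sieve: steel ring 100 mm in diameter, 34 mm wide, about 0.32 kg (varies), standing on its rim on the bench in front of the rack, brass tag on top. Origin: the rim's lowest point at the start; y = its axle (level when upright); x (rolling direction) and z (up) are so only at the start and turn with it as it rolls. It stands by itself and tips over beyond some 18 degrees
- sieve_center (a point): centre of the loose sieve, on its axle midway between its faces, 50 mm above the bench; axes as the sieve's. It rolls freely and runs on a centimetre or two after a push. A push from behind, a little below the centre (two fingertips side by side, leaning back 20 degrees, touching 33 mm above the bench), rolls it straight on; pushing off-centre hardly steers it
- sieve_top (a point): point of the loose sieve's rim that is on top at the start, midway between the faces, 100 mm above the bench. Here the two edges of the ring (34 mm apart, the outer 4 mm of its radius) can be pinched from above without touching the mesh; so held the sieve can be turned, and shifted a few cm, on its rim (its foot lags by some mm: look again)
- sieve_mesh: wire mesh of the loose sieve, on both faces, 89 mm in diameter, set in 6 mm behind the ring's edges; delicate, not to be touched. Origin and axes as the sieve's
- rack: sieve rack fixed to the bench: plywood back board (252 mm wide, 95 mm high, front face 58 mm beyond the bay's point) with three bays 70 mm apart, the outer two taken. Low guide rails (12 mm high) leave lanes 38 mm wide; they taper to a point over their first 48 mm and begin 98 mm before the bay's point. Origin: on the bench under the bay's point; x = straight into the bays, y = along the row, z = up
- bay (a point): where the centre of a sieve sits when latched in the middle bay, 50 mm above the bench; x points into the bay (the rolling direction), y along the row (the sieve's axle lies along it). Latched, the sieve rests within 1 mm of it, pushed back against the jaws by the buffer; a sieve that is not latched is pushed back out by 8 mm or more
- buffer: sprung rubber button of the middle bay, 14 mm in diameter, 50 mm above the bench. Origin: centre of its front face; x as the rack's. Out, its face stands 42 mm beyond the bay's point: the rim meets it 8 mm before home. It pushes back with 4 N at first and 8.5 N at home, and bottoms 3 mm beyond home; more than 20 N on it is ramming
- jaws (a point): midway between the two white latch jaws of the middle bay, 50 mm above the bench, 44.8 mm beyond the bay's point. The jaws are 30 mm apart and sprung; they meet the rim's edges about 14 mm before home, spread over them and snap in behind the rim at or up to 1 mm past home. The whole push then takes 10 to 16 N: press on past the measured place until it is felt to latch
- left_jaw (a joint): how far the middle bay's jaw on the rack's +y side stands open, m: 0 closed (before the sieve comes, and again once it has snapped in behind the rim), 0.002 and more while it rides on the rim's edge
- right_jaw (a joint): the same for the jaw on the rack's -y side
- left_sieve: sieve like the loose one, parked in the rack's left bay (+y of the rack); leave alone
- right_sieve: sieve like the loose one, parked in the rack's right bay (-y of the rack); leave alone
- left_sieve_center (a point): centre of the parked left sieve
- right_sieve_center (a point): centre of the parked right sieve
- seed_jar: amber jar of seeds with a metal lid, 56 mm in diameter, 85 mm high, origin under its centre; bystander
- brush: sieve brush lying on the bench, 170 mm long, origin under its middle; bystander
- dish: glass dish, 90 mm in diameter, 15 mm high, origin under its centre; bystander
- weight: brass balance weight, 24 mm in diameter, 40 mm high, origin under its centre; bystander
- sample_tray: aluminium tray with three compartments, 110 by 160 by 28 mm, origin under its centre; bystander

How it is judged:
On the way:
1. the loose sieve has turned over on its axle by more than a quarter turn while rolling towards the bay (angle between sieve_center's own z axis and vertical above 1.7 rad), for 0.05 s.
At the end, for the whole second after the job is handed in: the loose sieve is latched in the middle bay: both its jaws closed (under 1 mm open), its centre within 3 mm of the bay's point in plan, its axle within 0.08 rad of the bay's y, standing on the bench, at rest; both parked sieves within 4 mm of where they were (horizontal distance between sieve_center and bay below 0.003 m and angle between the y axis of sieve_center and the y axis of bay, either way round below 0.08 rad and value of joint each of left_jaw, right_jaw below 0.001 m and height (world z) of sieve_center below 0.053 m and linear speed of sieve below 0.01 m/s and distance of each of left_sieve_center, right_sieve_center from where it was at the start of the episode below 0.004 m); the robot touches nothing.
It fails at once if the loose sieve leans over by more than 0.5 rad (angle between sieve_center's own y axis and vertical below 1.07 rad or angle between sieve_center's own y axis and vertical above 2.07 rad).
It fails at once if the loose sieve is lifted: its centre is more than 60 mm above the bench (height (world z) of sieve_center above 0.06 m).
It fails at once if the fingers press on the mesh with over 1 N (contact force between the fingers and sieve_mesh above 1 N).
It fails at once if the sieve is rammed into the buffer with over 20 N (contact force between sieve and buffer above 20 N).
It fails at once if a bystander or a parked sieve is shoved by more than 10 mm (distance of any of seed_jar, brush, dish, weight, sample_tray, left_sieve_center, right_sieve_center from where it was at the start of the episode above 0.01 m).
It also fails if it takes over 64 s, if anything falls off the work surface, if the arm or the gripper's body presses on something with over 40 N, if the wrist force passes 120 N, or if a joint passes its speed limit or range.

## Working session

There is one attempt and no reset: what is moved stays moved. The work goes in short steps, Python scripts to look and compute and a tool call to move; the robot and the scene stay as the last step left them, time stands still between calls to the robot, and variables do not carry over. Pictures are saved under pics/ and viewed, at most 10 in all, crops included, and the job is handed in when it is done.

Besides the shell and the picture viewer there is one more tool, called after "Call:" in YAML: its name, and indented under it one key for each argument. play_rows: Moves the arm, as the interface text tells. Shift numbers are shares of 0.05 m and turn numbers shares of 8 degrees, none past 1 either way. Its arguments: {"type":"object","properties":{"series":{"type":"array"},"force":{"type":"number"}},"required":["series"]}

```bash
mkdir -p pics; ls
cat > h.py <<'E'
import numpy as np,cv2
from station import ctrl,imaging
def cam(n):
    d=imaging.get_image(n);return d
def proj(d,p):
    p=np.atleast_2d(p);c=(d["extrinsics"]@np.c_[p,np.ones(len(p))].T)[:3]
    return np.c_[d["fx"]*c[0]/c[2]+d["cx"],d["fy"]*c[1]/c[2]+d["cy"]]
def ray(d,uv,z):
    uv=np.atleast_2d(np.asarray(uv,float));E=np.asarray(d["extrinsics"]);R=E[:3,:3];o=-R.T@E[:3,3]
    v=np.c_[(uv[:,0]-d["cx"])/d["fx"],(uv[:,1]-d["cy"])/d["fy"],np.ones(len(uv))]@R
    return o+v*((z-o[2])/v[:,2])[:,None]
E
python3 - <<'E'
from h import *
for n in("side","top"):
    d=cam(n);cv2.imwrite(f"pics/{n}0.png",d["color"]);E=np.asarray(d["extrinsics"]);print(n,d["fx"],-E[:3,:3].T@E[:3,3],E[:3,:3].round(3).tolist())
s=ctrl.get_obs();print(s["tool_rot"],s["t"],s["opening"])
E
```

```text
pics
side 395.960094439176 [ 0.40484779 -0.77145143  0.47869373] [[0.967, -0.257, -0.008], [-0.137, -0.491, -0.86], [0.217, 0.833, -0.51]]
top 399.93525334923635 [ 0.43724691 -0.11684833  0.96772375] [[-0.003, -1.0, -0.028], [-0.983, 0.008, -0.183], [0.183, 0.027, -0.983]]
[-3.11387932e+00 -4.02003149e-01  2.53594008e-05] 0.1 0.08541147789820423
```

View pics/side0.png

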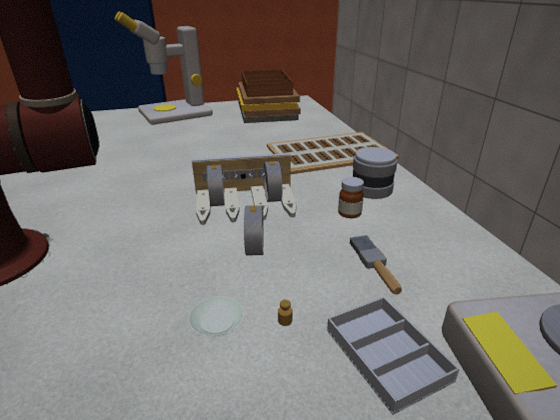

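View pics/top0.png

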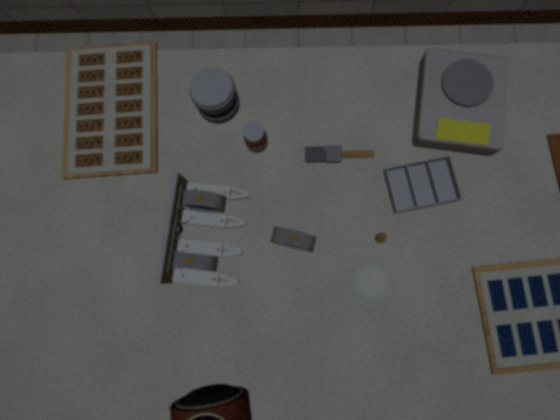

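The side view shows the loose sieve at about (254,230), in front of the rack. The top view shows it at (293,239), with parked sieves at (204,200) and (195,262), rail tips near (245,193), (243,222), (240,250) and (236,283), and the board at (175,230). Next I'll take a zoomed view with masks.

Run:
```python
from h import *
d=cam("top");im=d["color"]
c=im[165:300,150:330];cv2.imwrite("pics/c1.png",cv2.resize(cv2.convertScaleAbs(c,alpha=1.5),None,fx=4.4,fy=4.4,interpolation=cv2.INTER_CUBIC))
hsv=cv2.cvtColor(im,cv2.COLOR_BGR2HSV)
def blobs(m,z,lo):
    n,l,st,ce=cv2.connectedComponentsWithStats(m.astype(np.uint8))
    for i in range(1,n):
        if st[i,4]>=lo and 155<ce[i,0]<330 and 165<ce[i,1]<300:
            pts=np.argwhere(l==i)[:,::-1].astype(np.float32);w=ray(d,pts,z)[:,:2]
            r=cv2.minAreaRect((w*1000).astype(np.float32))
            print(st[i].tolist(),ce[i].round(1),w.mean(0).round(4),"rect",np.round(r[0],1),np.round(r[1],1),round(r[2],1))
print("tags");blobs((hsv[...,1]>110)&(hsv[...,2]>60)&(hsv[...,0]<25),.1,4)
print("white");blobs((im.min(2)>150),.012,40)
print(im[239,280:310].tolist()[::5],im[192,200:240:8].tolist(),im[215,260].tolist())
```

```text
tags
[196, 195, 7, 5, 27] [199.1 197.3] [0.6148 0.0974] rect [614.8  97.6] [14.8  8.4] 78.1
[289, 235, 8, 5, 29] [292.6 236.8] [ 0.5253 -0.1103] rect [ 525.5 -110.1] [15.8  7.9] 75.6
[186, 259, 8, 4, 29] [189.4 260.4] [0.4755 0.1136] rect [475.3 113.4] [15.5  6.4] 89.7
white
[[73, 67, 66], [69, 64, 63], [51, 62, 68], [42, 65, 76], [66, 63, 63], [68, 66, 64]] [[73, 69, 66], [74, 69, 68], [98, 95, 94], [97, 92, 89], [88, 89, 89]] [90, 92, 90]
```

View pics/c1.png

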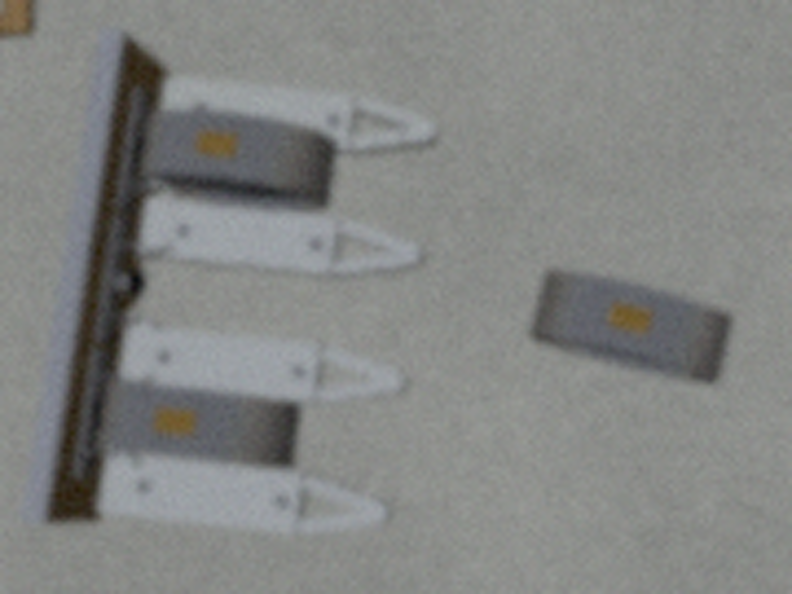

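The crop (÷4.4, offset 150,165) shows the rail tips near (249,195), (245.5,222.5), (242,251.5) and (237.5,281.5). The loose sieve's outline corners are near (275,226), (316,236), (313,252) and (271,242).

```bash
cat >> h.py <<'E'
from scipy.spatial.transform import Rotation as Ro
def delta(pos,rot):
    "target in tool frame: shift in rows of 0.05, turn in shares of 8 deg"
    s=ctrl.get_obs();R0=Ro.from_rotvec(s["tool_rot"])
    sh=R0.inv().apply(np.asarray(pos)-s["tool_pos"]);tu=(R0.inv()*rot).as_rotvec(degrees=True)
    print("t",round(s["t"],2),"pos",np.round(s["tool_pos"],4),"shift/.05",(sh/.05).round(3),"turn/8",(tu/8).round(3))
def down(head,lean=0): # tool x at world angle head (deg), z down, leaning back
    h=np.deg2rad(head);l=np.deg2rad(lean);f=np.array([np.cos(h),np.sin(h),0]);u=np.array([0,0,1.])
    z=-u*np.cos(l)+f*np.sin(l);x=f*np.cos(l)+u*np.sin(l);y=np.cross(z,x)
    return Ro.from_matrix(np.c_[x,y,z])
E
python3 - <<'E'
from h import *
d=cam("top")
ti=ray(d,[(249.3,195),(245.5,222.5),(242,251.4),(237.5,281.4)],.012)[:,:2];print("tips",ti.round(4).tolist())
L=np.array([.4755,.1136]);Rr=np.array([.6148,.0974]);y=(L-Rr)/np.linalg.norm(L-Rr);x=np.array([y[1],-y[0]])
print("bay",(L+Rr)/2,"head",np.degrees(np.arctan2(x[1],x[0])),"tip est bay",ti.mean(0)+.098*x,"tipdir",np.degrees(np.arctan2(*(ti[3]-ti[0])[::-1]))-90)
c=np.array([(551,270),(732,313),(716,381),(531,338)])/4.4+[150,165]
w=ray(d,c,.07)[:,:2];m=(w[0]+w[3]-w[1]-w[2])/2;print("sieve head",np.degrees(np.arctan2(m[1],m[0])),np.linalg.norm(m),[np.degrees(np.arctan2(*(a[::-1]))) for a in (w[0]-w[1],w[3]-w[2])])
delta([.5253,-.1103,.16],down(77))
E
```

```text
tips [[0.6375, -0.0043], [0.5696, 0.004], [0.5002, 0.0114], [0.4299, 0.0209]]
bay [0.54515 0.1055 ] head 83.3665416075055 tip est bay [0.54562341 0.10534891] tipdir 83.0906591935939
sieve head 76.42435720660183 0.09589508006730403 [np.float64(76.20433367432082), np.float64(76.64131960326195)]
t 0.2 pos [ 0.1587 -0.6041  0.2305] shift/.05 [ 9.6   -7.688  1.422] turn/8 [-8.000e-03 -6.000e-03 -7.785e+00]
```

Call:
play_rows:
  series:
    - [1, [0.96, -0.769, 0], [0, 0, 0]]
    - [1, [0.96, -0.769, 0], [0, 0, 0]]
    - [1, [0.96, -0.769, 0], [0, 0, 0]]
    - [1, [0.96, -0.769, 0], [0, 0, 0]]
    - [1, [0.96, -0.769, 0], [0, 0, 0]]
    - [1, [0.96, -0.769, 0], [0, 0, 0]]
    - [1, [0.96, -0.769, 0], [0, 0, 0]]
    - [1, [0.96, -0.769, 0], [0, 0, 0]]

```text
t: 1.2
tool_pos: [0.4529, -0.2076, 0.2314]
tool_rot: [3.115, 0.402, 0.001]
contact_force: [0.6, -0.6, 1.7]
opening: 0.0856
grip_force: 0.0
```

Call:
play_rows:
  series:
    - [1, [0.96, -0.769, 0], [0, 0, -0.8]]
    - [1, [0, 0, 0], [0, 0, -1]]
    - [1, [0, 0, 0], [0, 0, -1]]
    - [1, [0, 0, 0], [0, 0, -1]]
    - [1, [0, 0, 0], [0, 0, -1]]
    - [1, [0, 0, 0], [0, 0, -1]]
    - [1, [0, 0, 0], [0, 0, -1]]
    - [1, [0, 0, 0], [0, 0, -1]]

```text
t: 2.2
tool_pos: [0.4885, -0.16, 0.231]
tool_rot: [-2.452, -1.964, 0.0]
contact_force: [-0.8, 0.1, -0.0]
opening: 0.0855
grip_force: 0.0
```

Run:
```python
from h import *
print(ctrl.get_obs()["q"].round(2) if hasattr(ctrl.get_obs()["q"],"round") else ctrl.get_obs()["q"])
delta([.5253,-.1103,.12],down(76.5))
```

```text
[-0.46 -0.22  1.87 -0.    1.49 -0.24]
t 2.2 pos [ 0.4885 -0.16    0.231 ] shift/.05 [1.13  0.502 2.221] turn/8 [-0.003 -0.001  0.11 ]
```

Call:
play_rows:
  series:
    - [1, [0.565, 0.25, 0], [0, 0, 0.11]]
    - [1, [0.565, 0.25, 0], [0, 0, 0]]
    - [1, [0, 0, 0.8], [0, 0, 0]]
    - [1, [0, 0, 0.8], [0, 0, 0]]
    - [1, [0, 0, 0.62], [0, 0, 0]]
    - [1, [0, 0, 0], [0, 0, 0]]

```text
t: 2.95
tool_pos: [0.5237, -0.11, 0.117]
tool_rot: [-2.467, -1.936, 0.006]
contact_force: [0.1, 0.6, 0.2]
opening: 0.0853
grip_force: 0.0
```

Run:
```python
from h import *
delta([.5253,-.1103,.092],down(76.5))
d=cam("side");c=d["color"][140:270,170:330];cv2.imwrite("pics/c2.png",cv2.resize(cv2.convertScaleAbs(c,alpha=1.4),None,fx=4,fy=4,interpolation=cv2.INTER_CUBIC))
```

```text
t 2.95 pos [ 0.5237 -0.11    0.117 ] shift/.05 [0.001 0.037 0.5  ] turn/8 [-0.049 -0.005 -0.033]
```

View pics/c2.png

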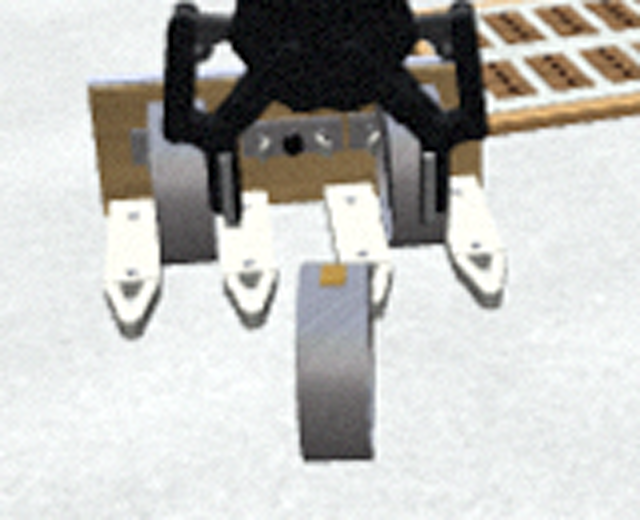

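The fingers straddle the sieve symmetrically: tips at about crop x 230 and 438, sieve top at 335. I'll go down and pinch.

Call:
play_rows:
  series:
    - [1, [0, 0.037, 0.25], [0, 0, 0]]
    - [1, [0, 0, 0.25], [0, 0, 0]]
    - [0.5, [0, 0, 0], [0, 0, 0]]
    - [0.5, [0, 0, 0], [0, 0, 0]]
    - [0.3, [0, 0, 0], [0, 0, 0]]
    - [0.3, [0, 0, 0], [0, 0, 0]]
    - [0.3, [0, 0, 0], [0, 0, 0]]
  force: 20

```text
t: 3.88
tool_pos: [0.5283, -0.1114, 0.096]
tool_rot: [2.471, 1.939, 0.001]
contact_force: [0.5, -0.5, 3.1]
opening: 0.033
grip_force: 20.1
```

Run:
```python
from h import *
# desired: bay line point; sieve centre on line through bay
b=np.array([.5453,.1055]);h=np.deg2rad(83.2);x=np.array([np.cos(h),np.sin(h)])
p=np.array([.5253,-.1103]);q=b+x*((p-b)@x);print("line target",q,(p-b)@x)
delta([*q,.092],down(83.2))
d=cam("side");c=d["color"][120:270,170:330];cv2.imwrite("pics/c3.png",cv2.resize(cv2.convertScaleAbs(c,alpha=1.4),None,fx=4,fy=4,interpolation=cv2.INTER_CUBIC))
```

```text
line target [ 0.51964778 -0.10962601] -0.2166500360155207
t 3.88 pos [ 0.5283 -0.1114  0.096 ] shift/.05 [-0.006 -0.176  0.079] turn/8 [ 0.008  0.001 -0.871]
```

View pics/c3.png

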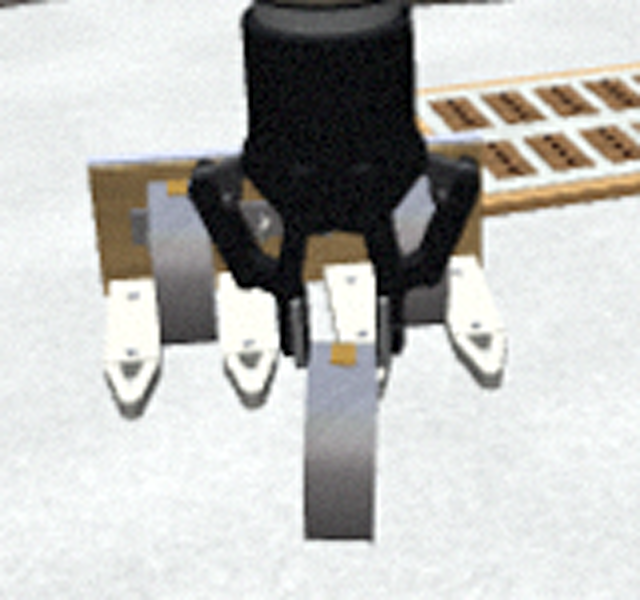

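The pinch holds on the ring's top edges. Next I turn it 7° and shift about 9 mm sideways.

Call:
play_rows:
  series:
    - [0.3, [0, 0, 0], [0, 0, -0.22]]
    - [0.3, [0, 0, 0], [0, 0, -0.22]]
    - [0.3, [0, 0, 0], [0, 0, -0.22]]
    - [0.3, [0, 0, 0], [0, 0, -0.22]]
    - [0.3, [0, -0.06, 0], [0, 0, 0]]
    - [0.3, [0, -0.06, 0], [0, 0, 0]]
    - [0.3, [0, -0.06, 0], [0, 0, 0]]
    - [0.3, [0, 0, 0], [0, 0, 0]]

```text
t: 4.92
tool_pos: [0.5192, -0.1104, 0.0958]
tool_rot: [2.347, 2.086, 0.001]
contact_force: [2.7, -1.0, 4.2]
opening: 0.0328
grip_force: 20.7
```

Run:
```python
from h import *
delta([.5196,-.1096,.096],down(83.2))
d=cam("side");c=d["color"][120:270,170:330];cv2.imwrite("pics/c4.png",cv2.resize(cv2.convertScaleAbs(c,alpha=1.4),None,fx=4,fy=4,interpolation=cv2.INTER_CUBIC))
for z,n in((.1,"top"),):print(proj(d,[.5196,-.1096,.1]),proj(d,[.5196,-.1096,0.]))
```

```text
t 4.92 pos [ 0.5192 -0.1104  0.0958] shift/.05 [ 0.016  0.006 -0.004] turn/8 [0.009 0.002 0.009]
[[250.43732317 208.25829933]] [[252.60972913 250.28168854]]
```

Call:
play_rows:
  series:
    - [0.75, [0, 0, 0], [0, 0, 0]]
    - [0.75, [0, 0, 0], [0, 0, 0]]
    - [0.75, [0, 0, 0], [0, 0, 0]]
    - [0.75, [0, 0, -0.4], [0, 0, 0]]
    - [0.75, [0, 0, -0.9], [0, 0, 0]]
    - [0.5, [-1, 0, 0], [0, 0, 0]]
    - [0.2, [-1, 0, 0], [0, 0, 0]]
    - [0, [-1, 0, 0], [0, 0, 0]]

```text
t: 5.98
tool_pos: [0.5015, -0.2609, 0.1624]
tool_rot: [2.346, 2.086, 0.001]
contact_force: [0.7, 1.2, 0.0]
opening: 0.0094
grip_force: 0.0
```

```bash
cat >> h.py <<'E'
def sieve_top(d,zt=.1):
    im=d["color"];hsv=cv2.cvtColor(im,cv2.COLOR_BGR2HSV)
    m=((hsv[...,1]>110)&(hsv[...,2]>60)&(hsv[...,0]<25)).astype(np.uint8)
    n,l,st,ce=cv2.connectedComponentsWithStats(m)
    return [(ce[i].round(1).tolist(),ray(d,ce[i],zt)[0,:2].round(4).tolist(),int(st[i,4])) for i in range(1,n) if st[i,4]>=4 and 165<ce[i,1]<300 and 155<ce[i,0]<340]
E
python3 - <<'E'
from h import *
s=ctrl.get_obs();print(s["t"],s["tool_pos"],s["opening"])
d=cam("top");print(sieve_top(d))
c=d["color"][165:300,150:330];cv2.imwrite("pics/c5.png",cv2.resize(cv2.convertScaleAbs(c,alpha=1.5),None,fx=4.4,fy=4.4,interpolation=cv2.INTER_CUBIC))
E
```

```text
5.975 [ 0.50153696 -0.26085849  0.16241785] 0.00938931202839792
[([199.0, 197.4], [0.6146, 0.0977], 24), ([292.4, 240.6], [0.5172, -0.1098], 27), ([189.5, 260.4], [0.4756, 0.1134], 28)]
```

View pics/c5.png

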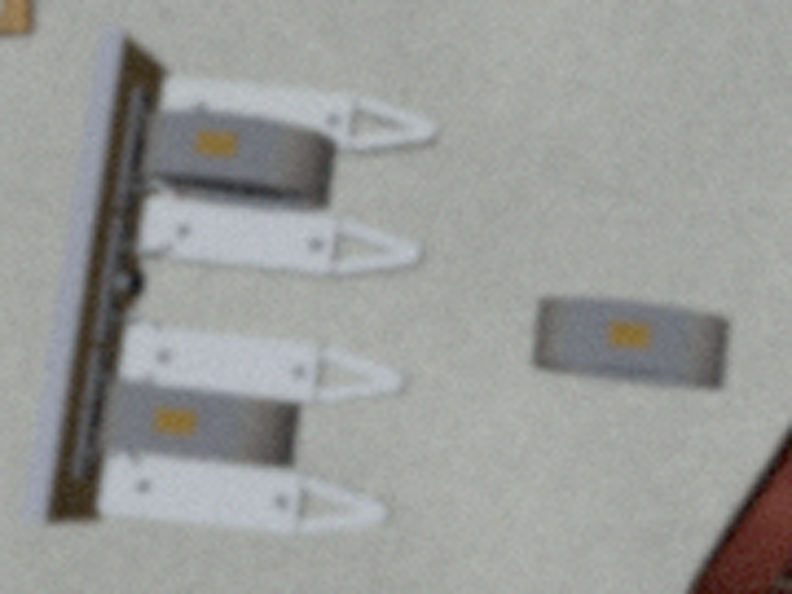

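The sieve now faces about 83.6° and sits about 2.4 mm left of the bay line. I'll roll it to just before the rails, then look again and correct if needed.

Run:
```python
from h import *
p=np.array([.5172,-.1098]);h=np.deg2rad(83.4);f=np.array([np.cos(h),np.sin(h)])
q=p-f*.085;print(q);delta([*q,.10],down(83.4,20));delta([*q,.0217],down(83.4,20))
```

```text
[ 0.50743034 -0.19423669]
t 6.03 pos [ 0.5006 -0.2663  0.1626] shift/.05 [ 1.454 -0.041  1.243] turn/8 [ 0.021  2.541 -0.039]
t 6.03 pos [ 0.5006 -0.2663  0.1626] shift/.05 [ 1.463 -0.044  2.809] turn/8 [ 0.021  2.541 -0.039]
```

Call:
play_rows:
  series:
    - [0, [0.727, -0.02, 0.6], [0, 0, 0]]
    - [0, [0.727, -0.02, 0.643], [0, 0, 0]]
    - [0, [0, 0, 0], [0.02, 0.85, -0.04]]
    - [0, [0, 0, 0], [0, 0.85, 0]]
    - [0, [0, 0, 0], [0, 0.84, 0]]
    - [0, [-0.268, 0, 0.736], [0, 0, 0]]
    - [0, [-0.268, 0, 0.736], [0, 0, 0]]
    - [0, [0, 0, 0], [0, 0, 0]]

```text
t: 7.02
tool_pos: [0.5057, -0.1848, 0.0179]
tool_rot: [-2.143, -1.914, -0.38]
contact_force: [0.2, 0.3, 0.6]
opening: 0.0001
grip_force: 0.0
```

Run:
```python
from h import *
print(ctrl.get_obs()["opening"],ctrl.get_obs()["q"])
p=np.array([.5172,-.1098]);h=np.deg2rad(83.4);f=np.array([np.cos(h),np.sin(h)])
q=p-f*.0546;delta([*q,.0217],down(83.4,20))
```

```text
0.0001218897931169931 [-0.6468515   0.18451882  1.88858303  0.31586559  1.27801642 -0.65798954]
t 7.03 pos [ 0.5057 -0.1848  0.0179] shift/.05 [0.424 0.056 0.076] turn/8 [-0.063 -0.063  0.007]
```

Call:
play_rows:
  series:
    - [0, [0, 0.056, 0], [-0.06, -0.06, 0]]
    - [0, [0, 0, 0], [0, 0, 0]]

```text
t: 7.28
tool_pos: [0.5122, -0.1875, 0.0224]
tool_rot: [-2.159, -1.929, -0.384]
contact_force: [-0.1, -0.3, 0.1]
opening: -0.0001
grip_force: 0.0
```

Run:
```python
from h import *
p=np.array([.5172,-.1098]);h=np.deg2rad(83.4);f=np.array([np.cos(h),np.sin(h)])
q=p-f*.0546;delta([*q,.0217],down(83.4,20))
```

```text
t 7.28 pos [ 0.5122 -0.1875  0.0224] shift/.05 [ 0.431 -0.079  0.169] turn/8 [0.061 0.035 0.03 ]
```

Call:
play_rows:
  series:
    - [0, [0.15, -0.079, 0.06], [0.06, 0.03, 0.03]]
    - [0, [0.15, 0, 0.055], [0, 0, 0]]
    - [0, [0.12, 0, 0.044], [0, 0, 0]]
    - [0, [0.12, 0, 0.044], [0, 0, 0]]
    - [0, [0.14, 0, 0.051], [0, 0, 0]]
    - [0, [0.14, 0, 0.051], [0, 0, 0]]
    - [0, [0.14, 0, 0.051], [0, 0, 0]]
    - [0, [0.14, 0, 0.051], [0, 0, 0]]

```text
t: 8.28
tool_pos: [0.5133, -0.1274, 0.0195]
tool_rot: [-2.153, -1.916, -0.377]
contact_force: [-0.1, 0.4, 0.0]
opening: -0.0003
grip_force: 0.0
```

Call:
play_rows:
  series:
    - [0, [0.14, 0, 0.051], [0, 0, 0]]
    - [0, [0.14, 0, 0.051], [0, 0, 0]]
    - [0, [0.14, 0, 0.051], [0, 0, 0]]
    - [0, [0.1, 0, 0.036], [0, 0, 0]]
    - [0, [0, 0, 0], [0, 0, 0]]
    - [0, [0, 0, 0], [0, 0, 0]]

```text
t: 9.02
tool_pos: [0.5166, -0.1006, 0.0196]
tool_rot: [-2.153, -1.916, -0.377]
contact_force: [-0.0, 0.1, -0.0]
opening: 0.0
grip_force: 0.0
```

Run:
```python
from h import *
s=ctrl.get_obs();print(s["t"],s["tool_pos"],Ro.from_rotvec(s["tool_rot"]).as_matrix().round(3).tolist())
d=cam("top");print(sieve_top(d))
c=d["color"][165:300,150:330];cv2.imwrite("pics/c6.png",cv2.resize(cv2.convertScaleAbs(c,alpha=1.5),None,fx=4.4,fy=4.4,interpolation=cv2.INTER_CUBIC))
```

```text
9.025 [ 0.51657525 -0.10055291  0.0196371 ] [[0.11, 0.993, 0.036], [0.933, -0.115, 0.341], [0.343, -0.004, -0.939]]
[([199.1, 197.2], [0.6149, 0.0974], 24), ([336.0, 227.2], [0.5458, -0.2048], 5), ([189.5, 260.5], [0.4753, 0.1133], 28), ([310.5, 271.4], [0.4511, -0.1479], 23), ([299.4, 275.4], [0.4427, -0.1243], 9), ([294.8, 278.0], [0.4374, -0.1142], 4)]
```

View pics/c6.png

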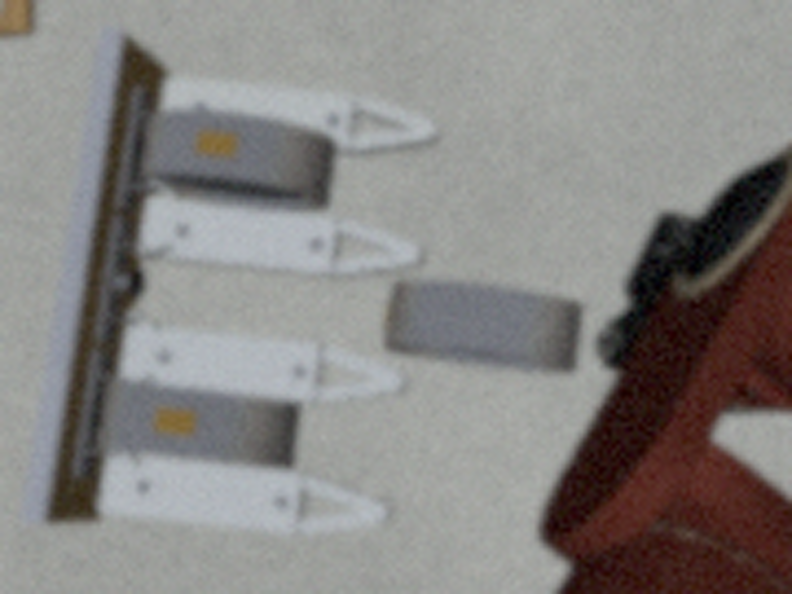

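The sieve rolled about 73 mm and now sits near (260,239) in full-picture pixels, facing about 83.7°, roughly 3 mm left of the bay line. I'll pinch it again to correct that before it enters the rails.

Call:
play_rows:
  series:
    - [0, [-0.5, 0, -0.18], [0, 0, 0]]
    - [0, [0.342, 0, -0.94], [0, 0, 0]]
    - [0.5, [0.342, 0, -0.94], [0, 0, 0]]
    - [1, [0.342, 0, -0.94], [0, 0, 0]]
    - [1, [0, 0, 0], [0, -0.85, 0]]
    - [1, [0, 0, 0], [0, -0.85, 0]]
    - [1, [0, 0, 0], [0, -0.8, 0]]
    - [1, [0, 0, 0], [0, 0, 0]]

```text
t: 10.07
tool_pos: [0.5141, -0.1259, 0.1697]
tool_rot: [-2.34, -2.089, 0.001]
contact_force: [-0.6, -0.5, -0.6]
opening: 0.0852
grip_force: 0.0
```

Run:
```python
from h import *
s=ctrl.get_obs();print(s["opening"])
delta([.5276,-.0352,.125],down(83.7))
```

```text
0.08516682417720638
t 10.07 pos [ 0.5141 -0.1259  0.1697] shift/.05 [1.831 0.066 0.898] turn/8 [-0.026 -0.017 -0.023]
```

Call:
play_rows:
  series:
    - [1, [0.61, 0.02, 0], [0, 0, -0.02]]
    - [1, [0.61, 0.02, 0], [0, 0, 0]]
    - [1, [0.61, 0.02, 0], [0, 0, 0]]
    - [1, [0, 0, 0.45], [0, 0, 0]]
    - [1, [0, 0, 0.45], [0, 0, 0]]
    - [1, [0, 0, 0], [0, 0, 0]]
    - [1, [0, 0, 0], [0, 0, 0]]

```text
t: 10.95
tool_pos: [0.5276, -0.0371, 0.1253]
tool_rot: [-2.341, -2.089, 0.001]
contact_force: [0.8, -0.2, -0.1]
opening: 0.0853
grip_force: 0.0
```

Run:
```python
from h import *
delta([.5276,-.0352,.093],down(83.7))
```

```text
t 10.95 pos [ 0.5276 -0.0371  0.1253] shift/.05 [ 0.037 -0.003  0.647] turn/8 [-0.024 -0.015 -0.028]
```

Call:
play_rows:
  series:
    - [1, [0.035, 0, 0.31], [0, 0, 0]]
    - [1, [0, 0, 0.31], [0, 0, 0]]
    - [0.5, [0, 0, 0], [0, 0, 0]]
    - [0.5, [0, 0, 0], [0, 0, 0]]
    - [0.3, [0, 0, 0], [0, 0, 0]]
    - [0.3, [0, 0, 0], [0, 0, 0]]
    - [0.3, [0, 0, 0], [0, 0, 0]]
  force: 20

```text
t: 11.82
tool_pos: [0.5277, -0.0348, 0.0943]
tool_rot: [-2.341, -2.091, 0.001]
contact_force: [-0.2, 0.1, 2.2]
opening: 0.0329
grip_force: 20.7
```

Run:
```python
from h import *
delta([.531,-.0352,.094],down(83.2))
```

```text
t 11.82 pos [ 0.5277 -0.0348  0.0943] shift/.05 [-0.001  0.066  0.005] turn/8 [-0.02  -0.009  0.042]
```

Call:
play_rows:
  series:
    - [0.3, [0, 0.035, 0], [0, 0, 0.04]]
    - [0.3, [0, 0.035, 0], [0, 0, 0]]
    - [0.3, [0, 0, 0], [0, 0, 0]]
    - [0.75, [0, 0, 0], [0, 0, 0]]
    - [0.75, [0, 0, 0], [0, 0, 0]]
    - [0.75, [0, 0, 0], [0, 0, 0]]
    - [0.75, [0, 0, -0.5], [0, 0, 0]]
    - [0.75, [0, 0, -0.9], [0, 0, 0]]

```text
t: 12.82
tool_pos: [0.5293, -0.0349, 0.1618]
tool_rot: [-2.343, -2.081, 0.007]
contact_force: [0.6, -0.6, 0.6]
opening: 0.0641
grip_force: 0.0
```

Call:
play_rows:
  series:
    - [0.5, [-1, 0, 0], [0, 0, 0]]
    - [0, [-1, 0, 0], [0, 0, 0]]
    - [0, [-0.5, 0, 0], [0, 0.84, 0]]
    - [0, [0, 0, 0], [0, 0.84, 0]]
    - [0, [0, 0, 0], [0, 0.84, 0]]
    - [0, [0, 0, 0], [0, 0, 0]]

```text
t: 13.58
tool_pos: [0.5157, -0.1607, 0.1624]
tool_rot: [-2.157, -1.908, -0.379]
contact_force: [0.6, -0.3, 0.6]
opening: -0.0
grip_force: 0.0
```

Run:
```python
from h import *
s=ctrl.get_obs();print(s["t"],s["tool_pos"],s["opening"])
d=cam("top")
c=d["color"][165:300,150:330];cv2.imwrite("pics/c7.png",cv2.resize(cv2.convertScaleAbs(c,alpha=1.5),None,fx=4.4,fy=4.4,interpolation=cv2.INTER_CUBIC))
```

```text
13.575 [ 0.51571577 -0.160728    0.16243709] -2.6088407100643914e-05
```

View pics/c7.png

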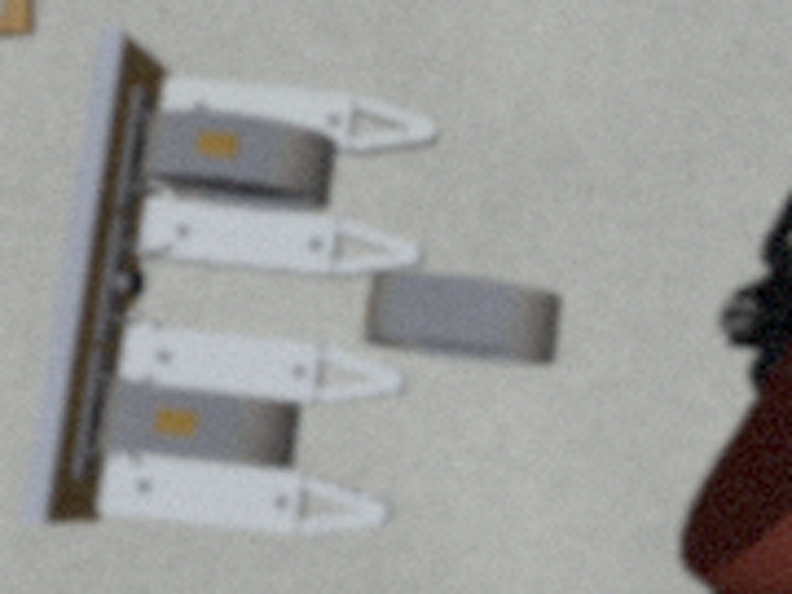

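The sieve is now on the bay line (computed offset about 0.5 mm) and facing about 83.6°. I'll get behind it for the final roll.

Run:
```python
from h import *
b=np.array([.5453,.1055]);h=np.deg2rad(83.2);f=np.array([np.cos(h),np.sin(h)])
delta([*(b-f*(.131+.08)),.0217],down(83.2,20))
```

```text
t 13.62 pos [ 0.516  -0.1599  0.1628] shift/.05 [ 0.079 -0.034  3.036] turn/8 [-0.03  -0.022 -0.021]
```

Call:
play_rows:
  series:
    - [0, [0, -0.034, 0.75], [-0.03, -0.02, -0.02]]
    - [0, [0, 0, 0.75], [0, 0, 0]]
    - [0, [0.04, 0, 0.75], [0, 0, 0]]
    - [0, [0.04, 0, 0.75], [0, 0, 0]]
    - [0, [0, 0, 0], [0, 0, 0]]
    - [0, [0, 0, 0], [0, 0, 0]]
    - [0, [0, 0, 0], [0, 0, 0]]

```text
t: 14.5
tool_pos: [0.5226, -0.1052, 0.0261]
tool_rot: [-2.158, -1.92, -0.385]
contact_force: [0.2, 0.3, 0.5]
opening: 0.0001
grip_force: 0.0
```

```bash
cat >> h.py <<'E'
def bayrel():
    b=np.array([.5453,.1055]);h=np.deg2rad(83.2);f=np.array([np.cos(h),np.sin(h)]);l=np.array([-f[1],f[0]])
    s=ctrl.get_obs();p=s["tool_pos"][:2]-b;print("along",(p@f*1000).round(1),"lat",(p@l*1000).round(1),"z",s["tool_pos"][2].round(4),"F along",(s["contact_force"][:2]@f).round(1))
E
python3 - <<'E'
from h import *
bayrel()
b=np.array([.5453,.1055]);h=np.deg2rad(83.2);f=np.array([np.cos(h),np.sin(h)])
delta([*(b-f*(.131+.08)),.0217],down(83.2,20))
E
```

```text
along -211.9 lat -2.4 z 0.0261 F along 0.3
t 14.5 pos [ 0.5226 -0.1052  0.0261] shift/.05 [-0.012 -0.049  0.09 ] turn/8 [0.029 0.003 0.021]
```

Call:
play_rows:
  series:
    - [0, [0.12, -0.049, 0.14], [0.03, 0, 0.02]]
    - [0, [0.141, 0, 0.051], [0, 0, 0]]
    - [0, [0.141, 0, 0.051], [0, 0, 0]]
    - [0, [0.141, 0, 0.051], [0, 0, 0]]
    - [0, [0.141, 0, 0.051], [0, 0, 0]]
    - [0, [0.141, 0, 0.051], [0, 0, 0]]
    - [0, [0.141, 0, 0.051], [0, 0, 0]]
    - [0, [0.141, 0, 0.051], [0, 0, 0]]

```text
t: 15.5
tool_pos: [0.5258, -0.0433, 0.0196]
tool_rot: [-2.156, -1.913, -0.378]
contact_force: [1.0, 0.0, -0.2]
opening: -0.0
grip_force: 0.0
```

Run:
```python
from h import *
bayrel();delta([0.5,0,.0217],down(83.2,20))
```

```text
along -150.0 lat 1.8 z 0.0196 F along 0.2
t 15.5 pos [ 0.5258 -0.0433  0.0196] shift/.05 [ 0.764 -0.614  0.238] turn/8 [-0.027 -0.01  -0.008]
```

Call:
play_rows:
  series:
    - [0, [0.141, 0.03, 0.051], [0, 0, 0]]
    - [0, [0.141, 0, 0.051], [0, 0, 0]]
    - [0, [0.141, 0, 0.051], [0, 0, 0]]
    - [0, [0.141, 0, 0.051], [0, 0, 0]]
    - [0, [0.141, 0, 0.051], [0, 0, 0]]
    - [0, [0.12, 0, 0.044], [0, 0, 0]]
    - [0, [0.08, 0, 0.03], [0, 0, 0]]
    - [0, [0, 0, 0], [0, 0, 0]]

```text
t: 16.5
tool_pos: [0.5329, 0.0041, 0.0197]
tool_rot: [-2.155, -1.913, -0.378]
contact_force: [-0.1, 0.4, 0.7]
opening: -0.0004
grip_force: 0.0
```

Run:
```python
from h import *
bayrel()
d=cam("top")
c=d["color"][165:300,150:330];cv2.imwrite("pics/c8.png",cv2.resize(cv2.convertScaleAbs(c,alpha=1.5),None,fx=4.4,fy=4.4,interpolation=cv2.INTER_CUBIC))
```

```text
along -102.1 lat 0.3 z 0.0197 F along 0.3
```

View pics/c8.png

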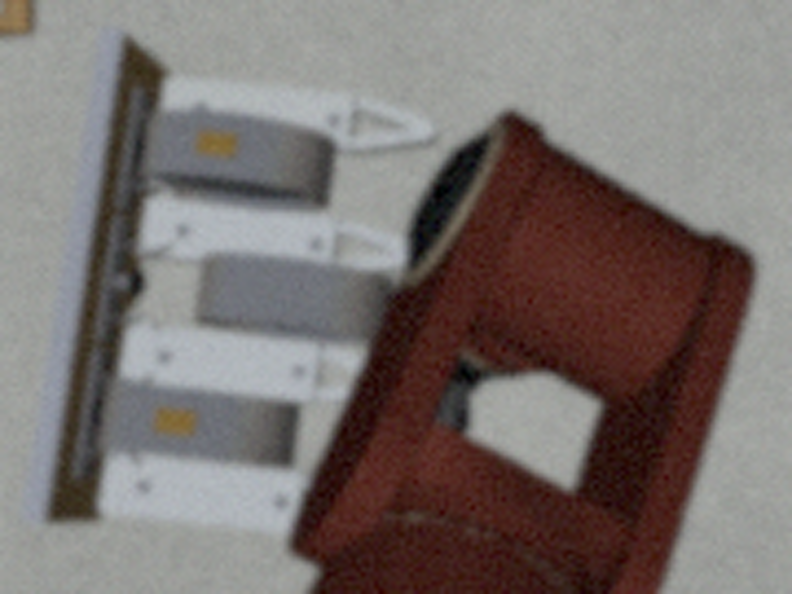

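The sieve is in the lane, about 40 mm from home. I'll continue gently and then press by feel.

Call:
play_rows:
  series:
    - [0, [0.1, 0, 0.036], [0, 0, 0]]
    - [0, [0.1, 0, 0.036], [0, 0, 0]]
    - [0, [0.1, 0, 0.036], [0, 0, 0]]
    - [0, [0.1, 0, 0.036], [0, 0, 0]]
    - [0, [0.08, 0, 0.029], [0, 0, 0]]
    - [0, [0.06, 0, 0.022], [0, 0, 0]]
    - [0, [0, 0, 0], [0, 0, 0]]

```text
t: 17.42
tool_pos: [0.5363, 0.0326, 0.0198]
tool_rot: [-2.155, -1.913, -0.378]
contact_force: [0.3, -0.1, -0.2]
opening: -0.0001
grip_force: 0.0
```

Run:
```python
from h import *
bayrel()
```

```text
along -73.5 lat 0.3 z 0.0198 F along -0.0
```

Call:
play_rows:
  series:
    - [0, [0.038, 0, 0.014], [0, 0, 0]]
    - [0, [0.038, 0, 0.014], [0, 0, 0]]
    - [0, [0.038, 0, 0.014], [0, 0, 0]]
    - [0, [0.038, 0, 0.014], [0, 0, 0]]
    - [0, [0, 0, 0], [0, 0, 0]]

```text
t: 18.05
tool_pos: [0.5373, 0.0404, 0.0198]
tool_rot: [-2.156, -1.913, -0.378]
contact_force: [-0.0, -0.2, -0.7]
opening: 0.0002
grip_force: 0.2
```

Call:
play_rows:
  series:
    - [0, [0.038, 0, 0.014], [0, 0, 0]]
    - [0, [0.019, 0, 0.007], [0, 0, 0]]
    - [0, [0, 0, 0], [0, 0, 0]]

```text
t: 18.42
tool_pos: [0.5377, 0.0429, 0.0198]
tool_rot: [-2.156, -1.914, -0.377]
contact_force: [1.6, -4.8, -0.8]
opening: 0.0003
grip_force: 2.3
```

Run:
```python
from h import *
bayrel()
```

```text
along -63.0 lat 0.1 z 0.0198 F along -4.5
```

Contact at 4.5 N: the jaws or the buffer. I'll press on 1 mm at a time.

Call:
play_rows:
  series:
    - [0, [0.019, 0, 0.007], [0, 0, 0]]
    - [0, [0.019, 0, 0.007], [0, 0, 0]]
    - [0, [0, 0, 0], [0, 0, 0]]

```text
t: 18.8
tool_pos: [0.538, 0.0446, 0.0198]
tool_rot: [-2.157, -1.914, -0.377]
contact_force: [-0.7, -7.8, 0.3]
opening: 0.0003
grip_force: 3.1
```

Call:
play_rows:
  series:
    - [0, [0.019, 0, 0.007], [0, 0, 0]]
    - [0, [0.019, 0, 0.007], [0, 0, 0]]
    - [0, [0, 0, 0], [0, 0, 0]]

```text
t: 19.18
tool_pos: [0.5384, 0.0462, 0.0198]
tool_rot: [-2.157, -1.915, -0.376]
contact_force: [-1.5, -7.8, 0.3]
opening: -0.0001
grip_force: 3.8
```

Run:
```python
from h import *
bayrel()
```

```text
along -59.7 lat -0.2 z 0.0198 F along -7.9
```

Call:
play_rows:
  series:
    - [0, [0.019, 0, 0.007], [0, 0, 0]]
    - [0, [0.019, 0, 0.007], [0, 0, 0]]
    - [0, [0, 0, 0], [0, 0, 0]]

```text
t: 19.55
tool_pos: [0.5387, 0.0479, 0.0198]
tool_rot: [-2.158, -1.915, -0.376]
contact_force: [-1.2, -9.5, 1.4]
opening: 0.0
grip_force: 4.4
```

Call:
play_rows:
  series:
    - [0, [0.019, 0, 0.007], [0, 0, 0]]
    - [0, [0, 0, 0], [0, 0, 0]]

```text
t: 19.8
tool_pos: [0.5388, 0.0488, 0.0198]
tool_rot: [-2.158, -1.916, -0.376]
contact_force: [-0.8, -9.9, 0.6]
opening: -0.0001
grip_force: 4.7
```

Run:
```python
from h import *
bayrel()
```

```text
along -57.1 lat -0.3 z 0.0198 F along -9.9
```

Call:
play_rows:
  series:
    - [0, [0.019, 0, 0.007], [0, 0, 0]]
    - [0, [0.01, 0, 0.004], [0, 0, 0]]
    - [0, [0, 0, 0], [0, 0, 0]]

```text
t: 20.18
tool_pos: [0.5391, 0.05, 0.0198]
tool_rot: [-2.158, -1.916, -0.375]
contact_force: [-1.0, -11.4, 0.4]
opening: 0.0001
grip_force: 5.1
```

Call:
play_rows:
  series:
    - [0, [0.015, 0, 0.005], [0, 0, 0]]
    - [0, [0, 0, 0], [0, 0, 0]]

```text
t: 20.42
tool_pos: [0.5392, 0.0507, 0.0198]
tool_rot: [-2.159, -1.916, -0.375]
contact_force: [-1.5, -11.7, 0.3]
opening: 0.0005
grip_force: 5.3
```

Call:
play_rows:
  series:
    - [0, [0.015, 0, 0.005], [0, 0, 0]]
    - [0, [0, 0, 0], [0, 0, 0]]

```text
t: 20.68
tool_pos: [0.5393, 0.0514, 0.0198]
tool_rot: [-2.159, -1.916, -0.375]
contact_force: [-1.6, -11.9, 1.4]
opening: -0.0001
grip_force: 5.4
```

Run:
```python
from h import *
bayrel()
```

```text
along -54.4 lat -0.4 z 0.0198 F along -12.0
```

Call:
play_rows:
  series:
    - [0, [0.012, 0, 0.004], [0, 0, 0]]
    - [0, [0, 0, 0], [0, 0, 0]]

```text
t: 20.92
tool_pos: [0.5393, 0.0523, 0.0198]
tool_rot: [-2.158, -1.916, -0.375]
contact_force: [-1.5, -10.5, 0.8]
opening: -0.0002
grip_force: 5.1
```

Call:
play_rows:
  series:
    - [0, [0.012, 0, 0.004], [0, 0, 0]]
    - [0, [0, 0, 0], [0, 0, 0]]

```text
t: 21.18
tool_pos: [0.5394, 0.0529, 0.0198]
tool_rot: [-2.158, -1.916, -0.375]
contact_force: [0.0, -10.3, 0.4]
opening: -0.0002
grip_force: 5.1
```

Run:
```python
from h import *
bayrel()
```

```text
along -53.0 lat -0.4 z 0.0198 F along -10.2
```

The force dropped from 12 to 10.3 N, so at least one jaw has snapped in. I'll press a little more.

Call:
play_rows:
  series:
    - [0, [0.012, 0, 0.004], [0, 0, 0]]
    - [0, [0, 0, 0], [0, 0, 0]]

```text
t: 21.42
tool_pos: [0.5394, 0.0534, 0.0198]
tool_rot: [-2.158, -1.916, -0.375]
contact_force: [-0.8, -11.5, 0.7]
opening: -0.0004
grip_force: 5.3
```

Call:
play_rows:
  series:
    - [0, [0.012, 0, 0.004], [0, 0, 0]]
    - [0, [0, 0, 0], [0, 0, 0]]

```text
t: 21.68
tool_pos: [0.5395, 0.054, 0.0198]
tool_rot: [-2.159, -1.916, -0.375]
contact_force: [-1.3, -11.3, 0.3]
opening: -0.0001
grip_force: 5.5
```

Call:
play_rows:
  series:
    - [0, [0.01, 0, 0.003], [0, 0, 0]]
    - [0, [0, 0, 0], [0, 0, 0]]

```text
t: 21.92
tool_pos: [0.5396, 0.0544, 0.0198]
tool_rot: [-2.159, -1.916, -0.375]
contact_force: [-1.0, -12.3, -0.3]
opening: -0.0002
grip_force: 5.6
```

Run:
```python
from h import *
bayrel()
d=cam("side");c=d["color"][140:230,180:310];cv2.imwrite("pics/c9.png",cv2.resize(cv2.convertScaleAbs(c,alpha=1.4),None,fx=6,fy=6,interpolation=cv2.INTER_CUBIC))
```

```text
along -51.4 lat -0.4 z 0.0198 F along -12.4
```

Now I test the latch by easing back: if it holds, the force should drop to zero within about 3 mm.

Call:
play_rows:
  series:
    - [0, [-0.019, 0, -0.007], [0, 0, 0]]
    - [0, [-0.019, 0, -0.007], [0, 0, 0]]
    - [0, [0, 0, 0], [0, 0, 0]]

```text
t: 22.35
tool_pos: [0.539, 0.0538, 0.0197]
tool_rot: [-2.157, -1.914, -0.377]
contact_force: [-0.8, -6.4, 0.2]
opening: 0.0002
grip_force: 3.3
```

Call:
play_rows:
  series:
    - [0, [-0.019, 0, -0.007], [0, 0, 0]]
    - [0, [0, 0, 0], [0, 0, 0]]

```text
t: 22.6
tool_pos: [0.5388, 0.053, 0.0197]
tool_rot: [-2.156, -1.914, -0.377]
contact_force: [0.0, -6.7, -0.5]
opening: 0.0
grip_force: 2.9
```

Call:
play_rows:
  series:
    - [0, [-0.019, 0, -0.007], [0, 0, 0]]
    - [0, [0, 0, 0], [0, 0, 0]]

```text
t: 22.85
tool_pos: [0.5386, 0.0522, 0.0197]
tool_rot: [-2.156, -1.913, -0.377]
contact_force: [-1.0, -5.1, -0.6]
opening: -0.0
grip_force: 2.6
```

Run:
```python
from h import *
bayrel()
```

```text
along -53.7 lat 0.3 z 0.0197 F along -5.2
```

Call:
play_rows:
  series:
    - [0, [-0.019, 0, -0.007], [0, 0, 0]]
    - [0, [0, 0, 0], [0, 0, 0]]

```text
t: 23.1
tool_pos: [0.5385, 0.0518, 0.0198]
tool_rot: [-2.155, -1.912, -0.378]
contact_force: [0.7, -3.2, -1.5]
opening: 0.0
grip_force: 1.4
```

Call:
play_rows:
  series:
    - [0, [-0.019, 0, -0.007], [0, 0, 0]]
    - [0, [0, 0, 0], [0, 0, 0]]

```text
t: 23.35
tool_pos: [0.5384, 0.0511, 0.02]
tool_rot: [-2.155, -1.912, -0.378]
contact_force: [1.3, 0.1, -0.6]
opening: -0.0
grip_force: 0.0
```

Run:
```python
from h import *
bayrel()
```

```text
along -54.9 lat 0.4 z 0.02 F along 0.3
```

The force fell to zero at −54.5 mm, right at home, so the jaws hold it. I'll back away and look.

Call:
play_rows:
  series:
    - [0, [-0.3, 0, -0.11], [0, 0, 0]]
    - [0, [-0.9, 0, -0.33], [0, 0, 0]]
    - [0, [-0.9, 0, -0.33], [0, 0, 0]]
    - [0, [0, 0, -1], [0, 0, 0]]
    - [0, [0, 0, -1], [0, 0, 0]]
    - [0, [-1, 0, -1], [0, 0, 0]]
    - [0, [-1, 0, 0], [0, 0, 0]]
    - [0, [0, 0, 0], [0, 0, 0]]

```text
t: 24.35
tool_pos: [0.5083, -0.2005, 0.1224]
tool_rot: [-2.16, -1.908, -0.378]
contact_force: [-0.6, -0.1, 0.0]
opening: -0.0003
grip_force: 0.0
```

Run:
```python
from h import *
d=cam("top");s=cam("side")
a=cv2.resize(cv2.convertScaleAbs(d["color"][180:290,160:260],alpha=1.6),(500,550),interpolation=cv2.INTER_CUBIC)
b=cv2.resize(cv2.convertScaleAbs(s["color"][150:215,190:300],alpha=1.4),(300,177),interpolation=cv2.INTER_CUBIC);b=cv2.copyMakeBorder(b,0,373,0,0,0)
cv2.imwrite("pics/c10.png",np.hstack([a,b]));print(sieve_top(d),ctrl.get_obs()["contact_force"])
```

```text
[([199.1, 197.3], [0.6147, 0.0975], 25), ([189.2, 260.4], [0.4755, 0.1138], 28)] [ 0.49788746 -0.67792218  0.70971668]
```

View pics/c10.png

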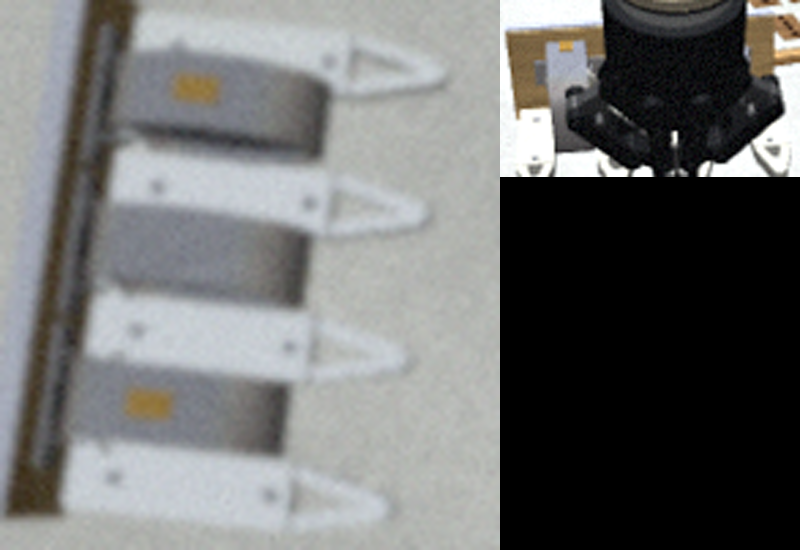

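The middle sieve's rear edge (crop x of about 302) lies exactly midway between the parked sieves' rear edges (325 and 280). It is parallel to them, and the parked tags have not moved, so I'll hand it in.

```bash
python3 -c "
from h import *
print(ctrl.finish_job())"
```

```text
the job is handed in; nothing more can be done
None
```

I rolled the loose sieve into the middle bay, pressed it until the jaws held it, and handed the job in; the hand-in returned no verdict. When I eased the fingers back, the push force fell to zero at the home position, and the last picture shows it in line with the parked sieves, though I couldn't read the two jaws directly.

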